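# Close the thermal cycler and tighten its ratchet lid knob

## Task

The sealed plate is already in the thermal cycler: press the lid down gently until its catch holds it shut, then turn the black lid knob clockwise (seen from above), without leaning on it, until its slip clutch has clicked two or three times, no more, so that the plate is left clamped. Let go of the knob and leave the tip box, tube rack and jar where they stand.

Things in the scene. Friction and masses are not known exactly. Their poses are not given: they have to be found in the camera images.
- cycler: White bench-top thermal cycler, 180 mm wide (y), 270 deep (x), fixed to the bench. Origin under its centre on the bench; its +x points to the back (hinge), -x to the sloping control panel. Housing top 115 mm up; turret behind the hinge (x 113 to 135) to 160 mm. The lid hinge axis runs along its y at x = +100 mm, 135 mm up. Lid shut: lid top 162 mm up, knob axis upright at x = 0, y = 0.
- lid (a joint): Lid angle in rad: 0 shut, grows as the front rises; starts 0.75 to 1.05. White slab: from 5 to 195 mm out from the hinge, 170 mm wide, top face 27 mm above the hinge axis; lip 12 mm thick in front, to 214 mm. A stiff hinge: it stays where left, needs about 3 to 7 N at the front. From about 0.1 rad down to shut a spring catch resists: 5 to 20 N at the front; then it snaps over and holds.
- lid_push (a point): Free spot on the lid's top face near its front edge, on the centre line, 178 mm out from the hinge axis (78 mm in front of the knob's axis) and 27 mm above it, square to the lid: the place to press the lid shut. Its axes are the lid's: x to the hinge, z out of the top face.
- knob_grip (a point): Middle of the knob, on its axis. Black ribbed round cap, 42 mm diameter (44 over the ribs, which are shallow), 30 mm high, its foot 12 mm and its top 42 mm above the lid's top face; below it a steel collar of 33 mm diameter turns with the screw. z is the knob's axis, away from the lid. It turns without end about its axis and can be taken from above at any yaw.
- knob (a joint): Slip of the clutch between knob and screw, rad: near 0 until it slips, +0.524 per click (rests at 0.524, 1.047, 1.571). Turned clockwise, the knob first runs easily (0.1 N m or less) for an unknown 0.5 to 2.8 rad; then the presser bears and the torque climbs over some 0.4 to 0.8 rad to about 0.35 N m, drops sharply at a click, climbs anew. Let go, the screw springs back by up to 0.3 rad, then holds.
- presser: Aluminium pressure plate under the lid, 78 x 112 x 4 mm, origin at the centre of its underside, z as the lid's. The screw drives it down 2.8 mm per rad (18 mm a turn) on to the sample plate. Hidden when the lid is shut.
- plate: Sealed 96-well plate seated in the block, 85 x 127 mm, top face 6.5 mm above its origin and about 121 mm above the bench (it differs by about 1 mm from plate to plate). Fixed; not to be handled.
- tip_box: Bystander: white box of yellow pipette tips, 88 x 125 mm, 68 mm high, loose, left (+y) of the cycler; origin under its centre.
- tube_rack: Bystander: black rack of small capped tubes, 90 x 160 mm, 46 mm high, loose, right (-y) of the cycler; origin under its centre.
- reagent_jar: Bystander: amber jar with white cap, 52 mm diameter, 75 mm high, loose, beyond the tip box; origin under its centre.

How it is judged:
By the outcome, as a careful person would: the job done as asked, in the order asked, and still so for the second after the job is handed in, with the robot touching nothing.
It also fails if it takes over 64 s, if anything falls off the work surface, if the arm or the gripper's body presses on something with over 40 N, if the wrist force passes 120 N, or if a joint passes its speed limit or range.

## Robot

A 6-joint arm with a two-finger parallel gripper is mounted at the origin on the work surface. World frame = base frame: x ahead of the robot, y to its left, z up, the work surface at z = 0. Lengths are in m, angles in rad, forces in N, time in s.
With the tool pointing down it reaches from about 0.4 to 0.825 m from the base axis. Payload 7 kg.
Tool frame: the origin (TCP) lies between the finger pads; the fingertips stand 22 mm ahead of it and the grasp point (between the pads) lies 3 mm ahead of it (arm.tip_reach is the distance from the TCP to the fingertips, in m); z points along the fingers, y is the line along which they close (so a half turn about z gives the same grasp; the last joint's range is limited). The gripper opens to 88 mm and grips with 3 to 60 N. Pads are 19 mm wide; open, the fingers measure 130 mm over their backs; the gripper's body (78 mm by 193 mm) begins 47 mm behind the grasp point.
Start: joints at [-0.825, 0.359, 0.012, 0, -1.224, -0.288], TCP at [0.298, -0.605, 0.215] pointing down, gripper open.
Joint ranges: [-3.07, 3.07], [-1.43, 2.12], [-1.02, 1.25], [-3.03, 1.67], [-3.05, -0], [-3.03, 3.03]. Speed limits (rad/s): [2.39, 2.39, 3.01, 3.14, 3.14, 3.14].

## Interface

Orientations are given as [roll, pitch, yaw] about the fixed x, y, z axes, in that order (R = Rz(yaw) Ry(pitch) Rx(roll)).
In Python, from station import arm, viewer gives the robot as it stands. The module is installed in compiled form; this text tells all that it offers.
- The arm moves only by the tool apply_moves, never from a script. Its argument "commands" is a list that holds one entry, the list of rows, each a list of 5 numbers: the closure, from -1 (fully open) to 1 (shut), then the shift along the world's x, y, z as a fraction of full scale, then the turn about the world's z as a fraction of full scale. In form: [[[fingers, tx, ty, tz, yaw], ...]]. A call has 1 to 12 rows; each row shifts and turns the commanded pose from where the row before left it; what a row does not reach is not made up. Full scale, the value 1, is 20 cm for a shift and pi rad for a turn. A row lasts 1/10 s, in which the tool goes at most 50 mm and 8.59 degrees, less where a joint would pass 70% of its speed; a pose out of reach is approached as far as the arm can. A call with a number of a shift or a turn outside -1 to 1 is refused whole. A call with a gripper value outside its range is refused whole. The fingers move at their own pace and stop on an object; "force" is the grip in N (left out, the last holds). Time passes only in rows, so rows that do not move let the fingers close. It gives the time, the measured TCP pose, the force, the opening and the grip force at its end, in the units of the state.
- arm.get_state(): the state, without advancing time (a new reading comes with each control period).
- viewer.grab_frame(name): name is "scene" or "top" or "wrist"; returns a dict with "image" (400x640x3 uint8, blue, green, red), "mtx" (3x3 intrinsics, pixels), "k1" (the pictures are not rectified: a ray, as slopes to the right and down, at radius r is drawn at 1 + k1 r^2 times it, then the intrinsics apply), "rvec" (rotation vector, rad) and "tvec" (3), from world to camera coordinates, as OpenCV has them. Camera axes: x right, y down, z forward; pixel columns grow to the right and rows downward; lengths in m; the calibration is good to about 2 mm. A picture is of the moment at which its call begins. There is no depth.
- arm.job_done(): hands the job in; it is judged then, once.
The state is a dict: "t": time; "q": joint angles; "qd": joint speeds; "joint_efforts": joint torques, N m; "eef_pos": TCP position; "ee_rot": TCP orientation; "force": force on the tool from outside, world axes, zero at the start; "moment": the same for the moment, N m; "width": finger opening in m; "gripper_force": force on a finger pad.
Only numpy, scipy, OpenCV 4.12 (cv2) and the standard library are available. Lean on these libraries where they do the work, as an engineer would, in place of code of your own. Each camera call takes 0.05 s, during which the arm holds its last target. There are 200 camera calls.

## Working session

There is one attempt and no reset: what is moved stays moved. The work goes in short steps, Python scripts to look and compute and a tool call to move; the robot and the scene stay as the last step left them, time stands still between calls to the robot, and variables do not carry over. Pictures are saved under pics/ and viewed, at most 10 in all, crops included, and the job is handed in when it is done.

Besides the shell and the picture viewer there is one more tool, called after "Emit:" in YAML: its name, and indented under it one key for each argument. apply_moves: Moves the arm, as the interface text tells. Shift numbers are shares of 20 cm and turn numbers shares of pi rad, none past 1 either way. Its arguments: {"type":"object","properties":{"commands":{"type":"array","items":{"type":"array","items":{"type":"array","items":{"type":"number"}}}},"force":{"type":"number"}},"required":["commands"]}

```bash
mkdir -p pics
cat > h.py <<'E'
import numpy as np, cv2
from station import arm, viewer
def grab(n,f):
    d=viewer.grab_frame(n); cv2.imwrite('pics/'+f,d['image']); np.savez('pics/'+f+'.npz',**{k:d[k] for k in('mtx','k1','rvec','tvec')}); return d
def proj(d,P):
    P=np.atleast_2d(P); R=cv2.Rodrigues(np.array(d['rvec'],float))[0]; c=P@R.T+np.array(d['tvec']).ravel()
    s=c[:,:2]/c[:,2:]; s=s*(1+float(d['k1'])*(s**2).sum(1,keepdims=True)); K=np.array(d['mtx']); return s*[K[0,0],K[1,1]]+K[:2,2]
E
python3 - <<'E'
from h import *
for n in('scene','top'):
    d=grab(n,n+'0.png'); print(n,d['mtx'],d['k1'],d['rvec'],d['tvec'])
s=arm.get_state(); print(s)
E
```

```text
scene [[448.76713731   0.         324.28314801]
 [  0.         448.76713731 201.83487683]
 [  0.           0.           1.        ]] -0.09926302981513202 [ 0.77652633 -2.68786384  0.92563769] [0.58074822 0.23912769 1.21665264]
top [[380.79092024   0.         319.58428212]
 [  0.         380.79092024 207.89742683]
 [  0.           0.           1.        ]] -0.08230875619531279 [ 2.15225756 -2.12973127  0.20447418] [0.10716787 0.63535915 1.07285061]
{'t': 0.1, 'q': array([-8.24896893e-01,  3.59315814e-01,  1.11231507e-02, -3.14795244e-04,
       -1.22410908e+00, -2.88102374e-01]), 'qd': array([ 1.97647820e-03, -6.50476099e-05,  8.91405503e-04,  1.90558677e-03,
        6.95520358e-04,  1.77077415e-04]), 'joint_efforts': array([ 3.07735654e-04, -5.84165096e+01,  2.93753654e+01,  7.01556087e+00,
        1.01824582e-02, -5.66082656e-05]), 'eef_pos': array([ 0.29809395, -0.60508127,  0.21380302]), 'ee_rot': array([ 3.14006519e+00, -1.44033767e-04, -2.68390267e+00]), 'force': array([0.41491533, 0.04138531, 0.09256302]), 'moment': array([ 0.01051893, -0.01491668,  0.02399617]), 'gripper_force': 0.0, 'width': 0.08759552243225188}
```

View pics/scene0.png

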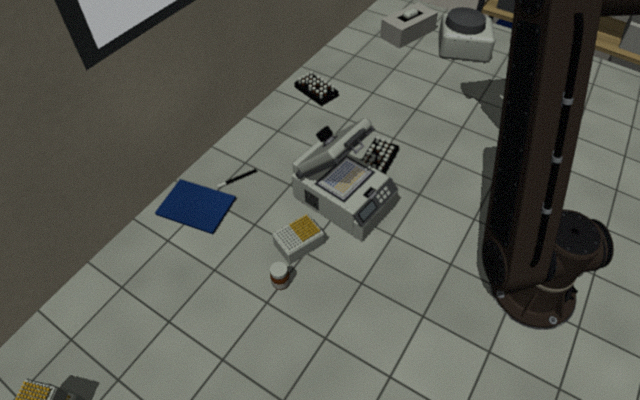

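View pics/top0.png

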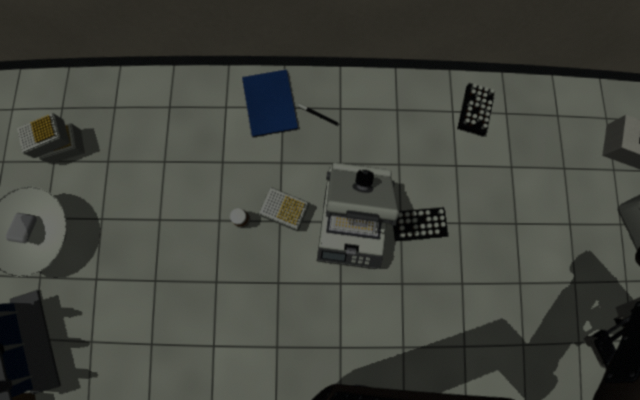

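The scene view shows the cycler near (345,185) and the top view shows it near (357,215), with the lid open. The tip box, rack and jar are beside it. I'll enlarge both crops to pick the corners.

Run:
```python
import cv2,numpy as np
a=cv2.imread('pics/scene0.png')[115:245,285:405]; b=cv2.imread('pics/top0.png')[155:275,310:410]
f=lambda i,s:cv2.convertScaleAbs(cv2.resize(i,None,fx=s,fy=s,interpolation=cv2.INTER_CUBIC),alpha=1.6)
A=f(a,4);B=f(b,4)
o=np.zeros((530,800,3),np.uint8);o[:A.shape[0],:400]=A[:, :400] if A.shape[1]<400 else A[:,:400];o[:B.shape[0],400:400+B.shape[1]]=B
A=f(a,3.3);o[:]=0;o[:A.shape[0],:A.shape[1]]=A;o[:B.shape[0],400:]=B
cv2.imwrite('pics/c0.png',o);print(A.shape,B.shape)
```

```text
(429, 396, 3) (480, 400, 3)
```

View pics/c0.png

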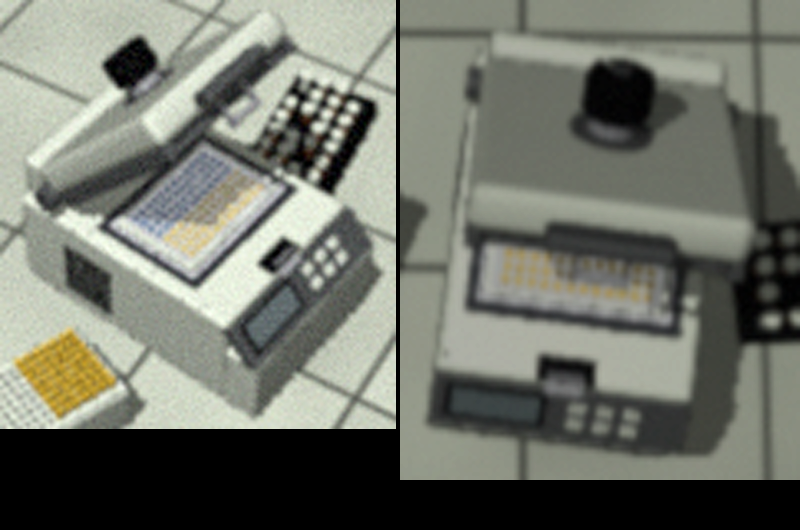

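The crops show the plate corners, the lid's front top edge, the knob and the front base corners. I'll fit the cycler pose and lid angle to those.

```bash
cat > fit.py <<'E'
from h import *
from scipy.optimize import least_squares
D={n:dict(np.load(f'pics/{n}0.png.npz')) for n in('scene','top')}
S=lambda u,v:(285+u/3.3,115+v/3.3); T=lambda u,v:(310+(u-400)/4,155+v/4)
L=lambda th,u,y,h:(0.1-u*np.cos(th)+h*np.sin(th),y,0.135+u*np.sin(th)+h*np.cos(th))
obs=[('scene',(-.0425,.0635,.121),S(192,272)),('scene',(-.0425,-.0635,.121),S(284,187)),('scene',(.0425,.0635,.121),S(113,222)),
('scene',(-.135,.09,0),S(255,412)),('top',(-.0425,.0635,.121),T(476,303)),('top',(-.0425,-.0635,.121),T(677,327)),
('top',(-.135,.09,0),T(430,425)),('top',(-.135,-.09,0),T(690,450)),
('top',('L',.195,.085,.027),T(470,187)),('top',('L',.195,-.085,.027),T(748,222)),('top',('L',.1,0,.054),T(618,95)),('scene',('L',.1,0,.054),S(132,65))]
def W(p,P):
    c,s=np.cos(p[2]),np.sin(p[2]); P=np.array(L(p[3],*P[1:]) if P[0]=='L' else P); return np.array([p[0]+c*P[0]-s*P[1],p[1]+s*P[0]+c*P[1],P[2]])
res=lambda p:np.concatenate([proj(D[n],W(p,P))[0]-o for n,P,o in obs])
if __name__=='__main__':
    r=least_squares(res,[.6,-.2,0,.9],loss='soft_l1'); p=r.x; print(p.round(4)); print(res(p).reshape(-1,2).round(1).tolist())
    q=p.copy()
    for th in(p[3],0): q[3]=th; print(th,W(q,('L',.178,0,.027)).round(4),W(q,('L',.1,0,.054)).round(4),W(q,('L',.1,0,.069)).round(4))
E
python3 fit.py
```

```text
[ 0.6022  0.0159 -0.1072  0.863 ]
[[1.0, -1.0], [-1.2, -1.4], [1.6, 0.1], [0.6, 3.0], [1.9, -2.8], [-2.7, -3.4], [-0.7, 0.5], [-6.8, 1.1], [-0.3, 0.4], [3.2, 0.3], [-0.5, -0.8], [-0.1, -0.7]]
0.8629578229968229 [0.607  0.0154 0.2878] [0.6778 0.0078 0.2461] [0.6891 0.0065 0.2558]
0 [0.5247 0.0242 0.162 ] [0.6022 0.0159 0.189 ] [0.6022 0.0159 0.204 ]
```

Emit:
apply_moves:
  commands:
    - [[1,0.08,0.15,0.15,0.045],[1,0.08,0.17,0.15,0.045],[1,0.085,0.17,0.15,0.045],[1,0.085,0.17,0.15,0.045],[1,0.085,0.17,0.13,0.045],[1,0.085,0.17,0,0.045],[1,0.085,0.17,0,0.045],[1,0.085,0.17,0,0.045],[1,0.085,0.17,0,0.045],[1,0.085,0.17,0,0.045],[1,0.085,0.17,0,0.045],[1,0.085,0.17,0,0.045]]
  force: 20

```text
t: 1.3
eef_pos: [0.5006, -0.1999, 0.3605]
ee_rot: [3.141, 0.0, -0.981]
force: [-0.0, -0.3, 0.7]
width: 0.0015
gripper_force: 0.0
```

Emit:
apply_moves:
  commands:
    - [[1,0.08,0.18,0,0.046],[1,0.08,0.18,0,0.046],[1,0.08,0.18,0,0.046],[1,0.08,0.18,0,0.046],[1,0.08,0.18,0,0.046],[1,0.1,0.18,0,0.046],[1,0,0,0,0]]

```text
t: 2.0
eef_pos: [0.6016, 0.0183, 0.3587]
ee_rot: [3.141, 0.002, -0.112]
force: [-0.6, -0.8, -0.6]
width: 0.0006
gripper_force: 0.0
```

Run:
```python
from h import *
s=arm.get_state();print(s['eef_pos'],s['ee_rot'],s['q'],s['force'])
d=grab('wrist','w1.png');print(d['rvec'],d['tvec'])
R=cv2.Rodrigues(d['rvec'])[0];print(-R.T@d['tvec'])
from fit import W
p=[.6022,.0159,-.1072,.863]
for P in [('L',.195,.085,.027),('L',.195,-.085,.027),('L',.1,0,.069),(-.135,.09,.0),(-.135,-.09,.0)]: print(proj(d,W(p,P)).round(0))
```

```text
[0.60159221 0.01831979 0.35871789] [ 3.14131566e+00  2.42425687e-03 -1.12279325e-01] [ 3.54195625e-01  1.83490961e-01  9.38944111e-02 -8.46111028e-04
 -1.48348963e+00  1.10439646e+00] [-0.57615622 -0.78475087 -0.62863511]
[-1.95117666  2.18320842  0.32335141] [0.08429959 0.49212538 0.70093369]
[0.67943418 0.00840697 0.52811018]
[[212. 224.]]
[[428. 223.]]
[[319.  99.]]
[[270. 233.]]
[[368. 232.]]
```

View pics/w1.png

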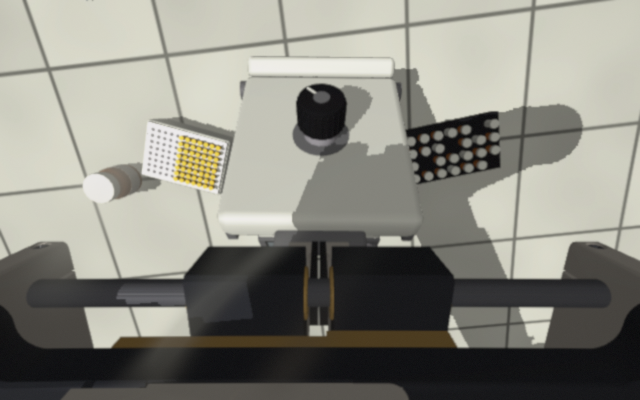

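The wrist view shows the lid's front top edge from about (222,212) to (416,212) and the knob top at (321,97). The lid looks a little lower than I fitted, so I'll refit.

```bash
cat > fit2.py <<'E'
import fit
from fit import *
D['w']=dict(np.load('pics/w1.png.npz'))
obs[:]=[o for o in obs if o[1]!=(-.135,-.09,0)]+[('w',('L',.1,0,.069),(321,97))]*2+[('w',('L',.195,.085,.027),(221,213)),('w',('L',.195,-.085,.027),(417,213))]
r=least_squares(res,[.6,0,-.1,.85],loss='soft_l1',f_scale=2);p=r.x;print(p.round(4));print(res(p).reshape(-1,2).round(1).tolist())
for th in np.linspace(p[3],0,6): q=[*p[:3],th]; print(round(th,2),W(q,('L',.178,0,.027)).round(4),W(q,('L',.1,0,.054)).round(4))
E
python3 fit2.py
```

```text
[ 0.6048  0.0149 -0.113   0.8589]
[[0.2, -1.7], [-1.7, -1.9], [0.9, -0.6], [-0.3, 2.5], [2.2, -3.9], [-2.5, -4.2], [-0.6, -0.5], [0.1, -0.6], [3.5, -0.3], [0.0, -1.6], [-0.5, -1.3], [-0.3, -0.5], [-0.3, -0.5], [-8.6, 7.5], [12.1, 7.7]]
0.86 [0.609  0.0144 0.2874] [0.6799 0.0063 0.246 ]
0.69 [0.5845 0.0172 0.2688] [0.6614 0.0084 0.2402]
0.52 [0.5635 0.0195 0.2462] [0.6442 0.0104 0.2313]
0.34 [0.5467 0.0215 0.2204] [0.6287 0.0121 0.2195]
0.17 [0.5345 0.0228 0.192 ] [0.6155 0.0136 0.2053]
0.0 [0.5273 0.0237 0.162 ] [0.6048 0.0149 0.189 ]
```

Emit:
apply_moves:
  commands:
    - [[1,0.005,-0.002,-0.025,0],[1,0.005,-0.002,-0.025,0],[1,0.005,-0.002,-0.025,0],[1,0.005,-0.002,-0.025,0],[1,0,0,-0.025,0],[1,0,0,-0.025,0],[1,0,0,-0.025,0]]

```text
t: 2.75
eef_pos: [0.6042, 0.0128, 0.3253]
ee_rot: [-3.142, -0.0, -0.121]
force: [-0.0, 0.1, -0.4]
width: 0.0002
gripper_force: 0.0
```

Emit:
apply_moves:
  commands:
    - [[1,0,0.005,-0.025,0],[1,0,0.005,-0.025,0],[1,0,0,-0.025,0],[1,-0.02,0.002,-0.02,0],[1,-0.025,0.003,-0.02,0],[1,-0.025,0.003,-0.02,0]]

```text
t: 3.35
eef_pos: [0.5898, 0.0166, 0.2984]
ee_rot: [-3.142, -0.0, -0.12]
force: [0.3, 0.3, 0.3]
width: 0.0005
gripper_force: 0.0
```

No contact yet where I expected it, so I'll check from the side.

Run:
```python
from h import *
d=grab('scene','s2.png');w=grab('wrist','w2.png')
s=arm.get_state();tip=s['eef_pos']-[0,0,.022];print(proj(d,tip),proj(w,tip))
f=lambda i,k:cv2.convertScaleAbs(cv2.resize(i,None,fx=k,fy=k,interpolation=cv2.INTER_CUBIC),alpha=1.6)
A=f(d['image'][100:240,270:410],2.85)[:399,:399];B=f(w['image'][0:300,160:460],1.33)[:399,:399]
cv2.imwrite('pics/c2.png',np.hstack([A,B]))
```

```text
[[351.05539589 139.60259354]] [[316.58824818 233.9310955 ]]
```

View pics/c2.png

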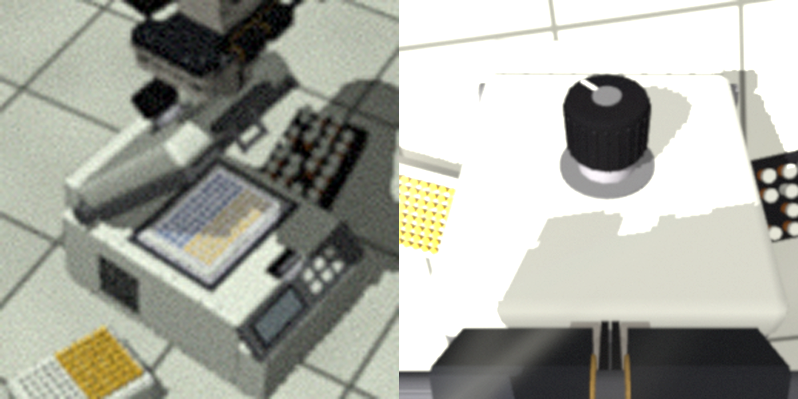

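In the right crop the fingertips are just in front of the lid's front edge. The knob top is at wrist pixel (316,73), with front edge corners near (240,226) and (448,229). I'll refit with this closer view.

```bash
cat > fit3.py <<'E'
from fit import *
D['w']=dict(np.load('pics/w1.png.npz'));D['v']=dict(np.load('pics/w2.png.npz'))
obs[:]=[o for o in obs if o[1][0]=='L' and o[1][1]==.1 or o[0]=='scene' or o[1]==(-.135,.09,0)]+[('w',('L',.1,0,.069),(321,97)),('v',('L',.1,0,.069),(315.6,73)),('v',('L',.1,0,.039),(315.5,122))]
for U,Hh in((.195,.027),(.195,.02),(.214,.012)):
    o0=list(obs); obs+=[('v',('L',U,.085,Hh),(240,227)),('v',('L',U,-.085,Hh),(448,229))]
    r=least_squares(res,[.6,0,-.1,.85],loss='soft_l1',f_scale=2);p=r.x;print(p.round(4),r.cost);print(res(p).reshape(-1,2).round(1).tolist()); obs[:]=o0
    R=cv2.Rodrigues(D['v']['rvec'])[0]
    for th in (.86,.8,.75,.7): 
        q=[*p[:3],th]; a,b=[proj(D['v'],W(q,('L',U,y,Hh)))[0] for y in(.085,-.085)]; print(th,a.round(),b.round(),proj(D['v'],W(q,('L',.1,0,.069))).round())
E
python3 fit3.py
```

```text
[ 0.6179  0.0112 -0.0816  0.7377] 199.56987365550015
[[-2.2, -4.3], [-5.3, -4.9], [-1.9, -2.6], [-1.9, -0.8], [1.9, -3.8], [-0.1, -1.2], [-0.4, -0.3], [-0.5, 1.2], [-0.5, 0.8], [1.0, -14.6], [-52.5, 13.5], [7.9, 1.9]]
0.86 [172. 219.] [470. 208.] [[314.  48.]]
0.8 [180. 231.] [463. 220.] [[315.  61.]]
0.75 [186. 239.] [457. 229.] [[315.  71.]]
0.7 [192. 245.] [452. 236.] [[315.  81.]]
[ 0.6217  0.0097 -0.0625  0.7045] 194.99888327195092
[[-2.6, -5.2], [-6.3, -6.1], [-2.5, -3.1], [-1.8, -2.1], [3.3, -4.4], [-0.1, -1.2], [-0.5, -0.1], [-0.6, 1.2], [-0.6, 1.1], [1.4, -15.7], [-42.1, 17.5], [4.0, 2.0]]
0.86 [179. 221.] [469. 205.] [[313.  41.]]
0.8 [187. 232.] [462. 217.] [[314.  54.]]
0.75 [193. 239.] [457. 225.] [[314.  65.]]
0.7 [198. 245.] [452. 232.] [[315.  75.]]
[0.648  0.0036 0.0455 0.471 ] 270.02063525859137
[[-6.4, -10.4], [-14.1, -12.5], [-7.8, -6.0], [-3.2, -9.4], [10.1, -9.8], [-0.5, -1.2], [-1.2, 2.6], [-0.8, 1.6], [-0.6, 2.8], [2.8, -23.6], [-2.3, 35.4], [1.8, 1.0]]
0.86 [187. 227.] [493. 178.] [[302.  -8.]]
0.8 [197. 238.] [485. 192.] [[304.   6.]]
0.75 [205. 245.] [479. 202.] [[306.  18.]]
0.7 [212. 251.] [473. 210.] [[308.  30.]]
```

```bash
cat > fit4.py <<'E'
from fit import *
D['w']=dict(np.load('pics/w1.png.npz'));D['v']=dict(np.load('pics/w2.png.npz'))
obs+=[('w',('L',.1,0,.069),(321,97)),('v',('L',.1,0,.069),(315.6,73)),('v',('L',.1,0,.039),(315.5,122)),('v',('L',.195,-.085,.027),(448,228)),('w',('L',.195,-.085,.027),(416,214))]
del obs[7]
r=least_squares(res,[.6,0,-.1,.85],loss='soft_l1',f_scale=2);p=r.x;print(p.round(4),r.cost);print(res(p).reshape(-1,2).round(1).tolist())
for th in np.linspace(p[3],0,6): q=[*p[:3],th]; print(round(th,2),W(q,('L',.178,0,.027)).round(4),W(q,('L',.195,0,.027)).round(4))
E
python3 fit4.py
```

```text
[ 0.6048  0.0162 -0.114   0.8528] 112.16357404288426
[[-0.1, -1.3], [-1.9, -1.6], [0.7, -0.3], [-0.5, 2.8], [1.7, -3.9], [-2.9, -4.2], [-1.1, -0.6], [-0.5, -0.1], [2.8, 0.2], [-0.5, -1.3], [-0.5, -0.9], [-1.7, 0.7], [-2.2, -0.0], [-1.4, -11.6], [10.9, 8.4], [10.9, 7.9]]
0.85 [0.608  0.0158 0.2868] [0.5969 0.0171 0.2996]
0.68 [0.5838 0.0186 0.2682] [0.5707 0.0201 0.2789]
0.51 [0.5631 0.0209 0.2457] [0.5484 0.0226 0.254 ]
0.34 [0.5465 0.0229 0.22  ] [0.5306 0.0247 0.2257]
0.17 [0.5344 0.0242 0.1918] [0.5178 0.0261 0.1947]
0.0 [0.5273 0.025  0.162 ] [0.5104 0.027  0.162 ]
```

```bash
cat > fit5.py <<'E'
from h import *
import fit
from fit import D,S,T,L
from scipy.optimize import least_squares
D['w']=dict(np.load('pics/w1.png.npz'));D['v']=dict(np.load('pics/w2.png.npz'))
def W(p,P):
    P=list(P)
    if P[0]=='P': P=(P[1]+p[5],P[2],.121)
    if P[0]=='F': P=(-.135,P[1],p[4])
    return fit.W(p,P)
e=.083
obs=[('scene',('P',-.0425,.0635),S(192,272)),('scene',('P',-.0425,-.0635),S(284,187)),('scene',('P',.0425,.0635),S(113,222)),
('scene',(-.135,.09,0),S(255,412)),('top',('P',-.0425,.0635),T(476,303)),('top',('P',-.0425,-.0635),T(677,327)),
('top',('F',.09),T(430,425)),('top',('F',-.09),T(690,450)),
('top',('L',.195,e,.025),T(470,187)),('top',('L',.195,-e,.025),T(748,222)),('top',('L',.1,0,.054),T(618,95)),('scene',('L',.1,0,.054),S(132,65)),
('w',('L',.1,0,.069),(321,97)),('v',('L',.1,0,.069),(315.6,73)),('v',('L',.195,-e,.025),(448,228)),('w',('L',.195,-e,.025),(416,214)),('w',('L',.195,e,.025),(222,213))]
res=lambda p:np.concatenate([proj(D[n],W(p,P))[0]-o for n,P,o in obs])
r=least_squares(res,[.61,0.01,-.1,.8,.04,0],loss='soft_l1',f_scale=2);p=r.x;print(p.round(4),r.cost);print(res(p).reshape(-1,2).round(1).tolist())
J=r.jac;print(np.sqrt(np.diag(np.linalg.pinv(J.T@J)))*2)
for th in (p[3],p[3]*.5,0): q=[*p[:3],th]; print(round(th,2),fit.W(q,('L',.178,0,.027)).round(4),fit.W(q,('L',.195,0,.027)).round(4))
# free knob triangulation
k=lambda P:np.concatenate([proj(D['w'],P)[0]-(321,97),proj(D['v'],P)[0]-(315.6,73),2*(proj(D['top'],P)[0]-T(618,76)),2*(proj(D['scene'],P)[0]-S(128,48))])
s=least_squares(k,[.69,0,.25]);print(s.x,s.fun.round(1))
E
python3 fit5.py
```

```text
[ 0.6191  0.0133 -0.108   0.7515  0.086  -0.0216] 78.50971802582447
[[2.4, -0.4], [0.2, -0.9], [2.9, 0.7], [-4.0, -0.1], [2.0, -1.2], [-2.6, -1.7], [0.7, -6.5], [-1.0, -5.3], [0.5, 2.5], [1.2, 2.1], [-0.2, -2.3], [-1.2, -0.7], [-0.8, -2.3], [-1.0, -3.8], [0.3, 3.8], [4.5, 5.1], [-1.0, 6.9]]
[0.00318428 0.00096129 0.0127597  0.021673   0.03879699 0.00479451]
0.75 [0.6076 0.0145 0.2763] [0.5952 0.0159 0.2879]
0.38 [0.5638 0.0193 0.2254] [0.5481 0.021  0.2317]
0 [0.5416 0.0217 0.162 ] [0.5247 0.0235 0.162 ]
[0.68973797 0.00477634 0.25280815] [ 0.2  1.5  0.4  1.3  1.9 -2.7 -3.9  1. ]
```

Emit:
apply_moves:
  commands:
    - [[1,0,0,0.1,0],[1,0.05,0,0,0],[1,0.05,0,0,0],[1,0,0,-0.03,0],[1,0,0,-0.03,0],[1,0,0,-0.03,0],[1,0,0,-0.03,0]]

```text
t: 4.15
eef_pos: [0.6099, 0.0164, 0.2936]
ee_rot: [3.141, 0.001, -0.12]
force: [0.8, -0.5, -0.4]
width: 0.0001
gripper_force: 0.0
```

Emit:
apply_moves:
  commands:
    - [[1,0,0,-0.02,0],[1,0,0,-0.02,0],[1,0,0,-0.02,0]]

```text
t: 4.45
eef_pos: [0.611, 0.0164, 0.2833]
ee_rot: [-3.141, -0.002, -0.12]
force: [0.9, -0.3, 5.0]
width: 0.0003
gripper_force: 1.8
```

Emit:
apply_moves:
  commands:
    - [[1,-0.025,0.003,-0.02,0],[1,-0.025,0.003,-0.02,0],[1,-0.025,0.003,-0.02,0],[1,-0.025,0.003,-0.025,0],[1,-0.025,0.003,-0.025,0],[1,-0.025,0.003,-0.025,0]]

```text
t: 5.05
eef_pos: [0.5797, 0.0202, 0.2552]
ee_rot: [-3.142, 0.0, -0.12]
force: [-0.6, 0.3, 4.4]
width: 0.0004
gripper_force: 1.4
```

Emit:
apply_moves:
  commands:
    - [[1,-0.018,0.002,-0.025,0],[1,-0.018,0.002,-0.025,0],[1,-0.016,0.002,-0.025,0],[1,-0.014,0.002,-0.025,0],[1,-0.013,0.002,-0.025,0],[1,-0.012,0.001,-0.025,0],[1,-0.01,0.001,-0.025,0],[1,-0.008,0.001,-0.025,0],[1,-0.006,0,-0.02,0]]

```text
t: 5.95
eef_pos: [0.557, 0.0227, 0.211]
ee_rot: [3.142, 0.0, -0.12]
force: [-0.8, 0.8, 2.0]
width: 0.0004
gripper_force: 0.7
```

Emit:
apply_moves:
  commands:
    - [[1,-0.006,0,-0.015,0],[1,-0.006,0,-0.015,0],[1,-0.004,0,-0.015,0],[1,-0.004,0,-0.015,0],[1,0,0,-0.015,0]]

```text
t: 6.45
eef_pos: [0.5532, 0.0227, 0.1964]
ee_rot: [-3.142, 0.0, -0.12]
force: [-0.8, -0.2, 0.2]
width: 0.0006
gripper_force: 0.5
```

Emit:
apply_moves:
  commands:
    - [[1,0,0,-0.015,0],[1,0,0,-0.015,0],[1,0,0,-0.015,0],[1,0,0,-0.01,0]]

```text
t: 6.85
eef_pos: [0.5532, 0.0227, 0.1852]
ee_rot: [3.141, 0.0, -0.12]
force: [0.0, 0.6, -0.7]
width: 0.0005
gripper_force: 0.3
```

Emit:
apply_moves:
  commands:
    - [[1,0,0,-0.01,0],[1,0,0,-0.01,0]]

```text
t: 7.05
eef_pos: [0.5533, 0.0227, 0.1815]
ee_rot: [-3.142, 0.0, -0.12]
force: [-0.8, 0.2, 0.7]
width: 0.0004
gripper_force: 0.2
```

Emit:
apply_moves:
  commands:
    - [[1,0,0,-0.01,0],[1,0,0,-0.005,0],[1,0,0,0,0]]

```text
t: 7.35
eef_pos: [0.5532, 0.0227, 0.1785]
ee_rot: [3.142, 0.0, -0.12]
force: [0.5, 0.5, -0.4]
width: 0.0005
gripper_force: 0.0
```

Run:
```python
from h import *
d=grab('scene','s3.png');w=grab('wrist','w3.png');s=arm.get_state();print(s['eef_pos'],s['force'],s['moment'])
tip=s['eef_pos']-[0,0,.022];print(proj(d,tip),proj(w,tip))
f=lambda i,k:cv2.resize(i,None,fx=k,fy=k,interpolation=cv2.INTER_CUBIC)
A=cv2.convertScaleAbs(f(d['image'][100:240,270:410],2.85)[:399,:399],alpha=1.5);B=f(w['image'][0:300,160:460],1.33)[:399,:399]
cv2.imwrite('pics/c3.png',np.hstack([A,B]))
```

```text
[0.55336642 0.02272725 0.17869873] [-0.27970298 -0.15493211  0.28379605] [-0.13256423  0.17859138  0.00738447]
[[359.51013211 176.24543691]] [[316.53048108 234.3083816 ]]
```

View pics/c3.png

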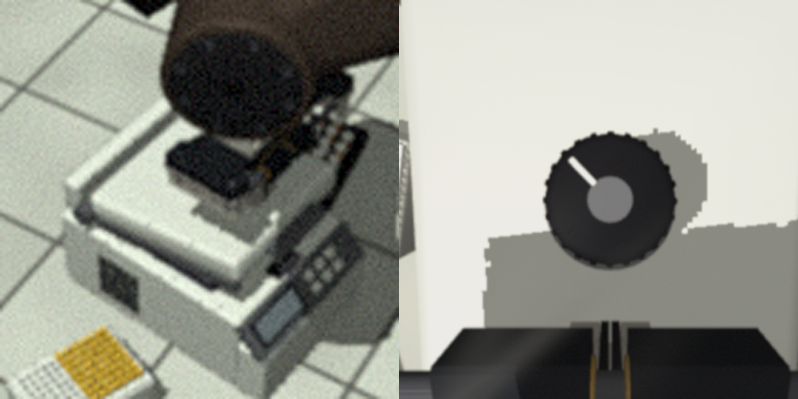

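The lid is down: the side seam looks even, and the knob is seen from above with its top centre at wrist pixel (318,150) and about 99 px across. I'll check the lid height from that and look at tip_reach.

Run:
```python
from h import *
print(arm.tip_reach)
d=dict(np.load('pics/w3.png.npz'));im=cv2.imread('pics/w3.png')
R=cv2.Rodrigues(d['rvec'])[0];C=-R.T@d['tvec'];K=d['mtx'];print(C,K[0,0],R[2])
m=(im.max(2)<60).astype(np.uint8);m[245:]=0
n,l,s,c=cv2.connectedComponentsWithStats(m);i=1+s[1:,4].argmax();print(s[i],c[i])
g=(abs(im.astype(int)-128).max(2)<30).astype(np.uint8)
n,l,s,c=cv2.connectedComponentsWithStats(g[130:175,300:340].copy());print(s,c+[300,130])
print('gray',im[150,318])
for z in(.200,.204,.208,.215,.225):
    uv=np.array([[318.5,150.]]);x=cv2.undistortPoints(uv[None],K,np.array([d['k1'],0,0,0.]).astype(float))[0,0]
    r=R.T@np.array([*x,1]);t=(z-C[2])/r[2];P=C+t*r
    a=proj(d,[P+[0,.022,0],P-[0,.022,0]]);print(z,P.round(4),abs(a[0]-a[1]).round(1))
```

```text
0.022
[0.63065659 0.01215386 0.34818292] 307.6100308270532 [-0.28560768  0.03460669 -0.95772158]
[ 269  100  100  101 6425] [319.31361868 150.90770428]
[[  0   0  40  45 909]
 [  0   0  35  37 891]] [[320.98459846 154.60836084]
 [317.98540965 149.33894501]]
gray [123 123 124]
0.2 [0.6137 0.0141 0.2   ] [91.6 11.2]
0.204 [0.6141 0.0141 0.204 ] [94.1 11.5]
0.208 [0.6146 0.014  0.208 ] [96.8 11.8]
0.215 [0.6154 0.0139 0.215 ] [101.9  12.4]
0.225 [0.6165 0.0138 0.225 ] [110.2  13.4]
```

Emit:
apply_moves:
  commands:
    - [[1,0,0,-0.01,0],[1,0,0,-0.01,0],[1,0,0,0,0]]

```text
t: 7.75
eef_pos: [0.5531, 0.0227, 0.1743]
ee_rot: [3.141, 0.0, -0.12]
force: [-0.4, 0.1, -0.3]
width: 0.0007
gripper_force: 0.0
```

Run:
```python
from h import *
d=grab('scene','s4.png');t=grab('top','t4.png');s=arm.get_state()
print(proj(d,[s['eef_pos']-[0,0,.022],s['eef_pos'],s['eef_pos']+[0,0,.05]]),proj(t,s['eef_pos']-[0,0,.022]))
A=cv2.convertScaleAbs(cv2.resize(d['image'][125:235,290:410],None,fx=6.6,fy=5.4,interpolation=cv2.INTER_CUBIC)[:594],alpha=1.7)
cv2.imwrite('pics/c4.png',A);print(A.shape)
```

```text
[[359.47675076 177.22443819]
 [359.85773817 172.03326131]
 [360.75946    159.69762128]] [[354.19111885 231.85019378]]
(594, 792, 3)
```

View pics/c4.png

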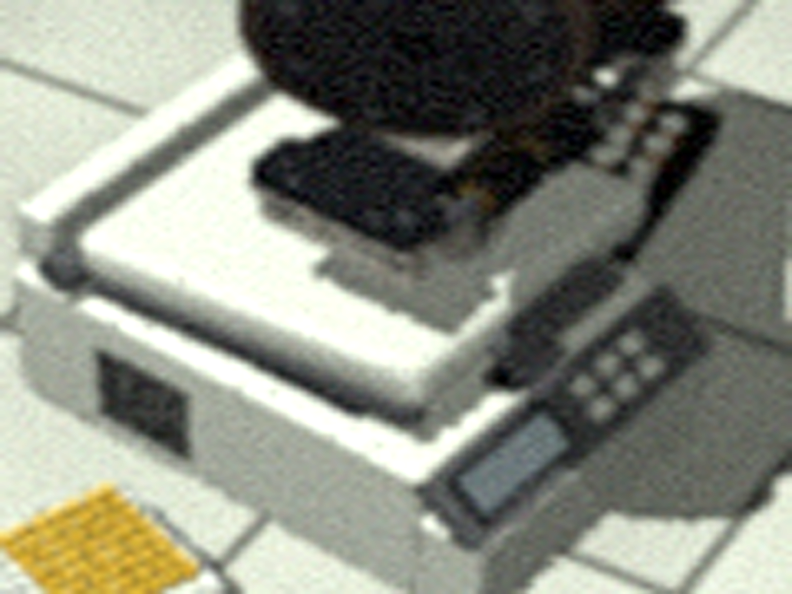

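Emit:
apply_moves:
  commands:
    - [[1,0,0,-0.01,0],[1,0,0,-0.01,0]]

```text
t: 8.05
eef_pos: [0.5534, 0.0227, 0.1707]
ee_rot: [-3.142, -0.0, -0.12]
force: [0.1, -0.1, 0.4]
width: 0.0003
gripper_force: 0.0
```

Run:
```python
from h import *
s=arm.get_state();print(s['eef_pos'],s['force'],s['moment'],s['joint_efforts'])
d=dict(np.load('pics/w3.png.npz'));e=np.array([0.55336642,0.02272725,0.17869873])
for k in(-.022,-.017,-.012,-.007,0,.02):print(k,proj(d,e+[0,0,k]))
im=cv2.imread('pics/w3.png');print(im[225:256:2,320].tolist());print(im[243,305:335].mean(1).astype(int))
```

```text
[0.55338286 0.0227275  0.17066272] [ 0.07756232 -0.0750358   0.44645396] [-0.12983166  0.15911404  0.03304052] [-2.20015114e-03 -4.30352139e+01  2.72271001e+01  6.38522834e+00
  4.64320974e-02  1.51175850e-04]
-0.022 [[316.53047991 234.30838334]]
-0.017 [[316.48646741 237.20864965]]
-0.012 [[316.44030039 240.25067926]]
-0.007 [[316.39181634 243.44515025]]
0 [[316.31970099 248.19617558]]
0.02 [[316.08133804 263.89599693]]
[[129, 138, 138], [130, 137, 138], [130, 138, 139], [130, 138, 139], [130, 138, 138], [130, 139, 139], [130, 139, 139], [127, 135, 136], [87, 93, 93], [46, 49, 49], [46, 48, 48], [47, 49, 50], [47, 49, 50], [47, 48, 48], [46, 49, 49], [46, 49, 49]]
[85 84 85 85 86 90 86 48 19 15 17 28 61 93 89 48 18 15 16 28 60 91 88 85
 85 85 85 84 84 84]
```

Emit:
apply_moves:
  commands:
    - [[1,0,0,-0.01,0],[1,0,0,-0.01,0]]

```text
t: 8.25
eef_pos: [0.5533, 0.0227, 0.1665]
ee_rot: [3.142, 0.0, -0.12]
force: [0.4, 0.8, 0.5]
width: 0.0004
gripper_force: 0.3
```

Run:
```python
from h import *
d=grab('wrist','w5.png');im=d['image']
R=cv2.Rodrigues(d['rvec'])[0];print(-R.T@d['tvec'])
m=(im.max(2)<60).astype(np.uint8);m[245:]=0
n,l,s,c=cv2.connectedComponentsWithStats(m);i=1+s[1:,4].argmax();print(s[i],c[i])
g=grab('scene','s5.png')['image']
A=cv2.resize(im[100:340,220:420],None,fx=2,fy=2,interpolation=cv2.INTER_CUBIC)
B=cv2.convertScaleAbs(cv2.resize(g[145:205,330:380],None,fx=8,fy=8,interpolation=cv2.INTER_CUBIC),alpha=2)
cv2.imwrite('pics/c5.png',np.hstack([A,B[:480,:400]]))
```

```text
[0.63059506 0.0121405  0.3360034 ]
[ 268  111  102  104 6792] [319.36528269 163.19640754]
```

View pics/c5.png

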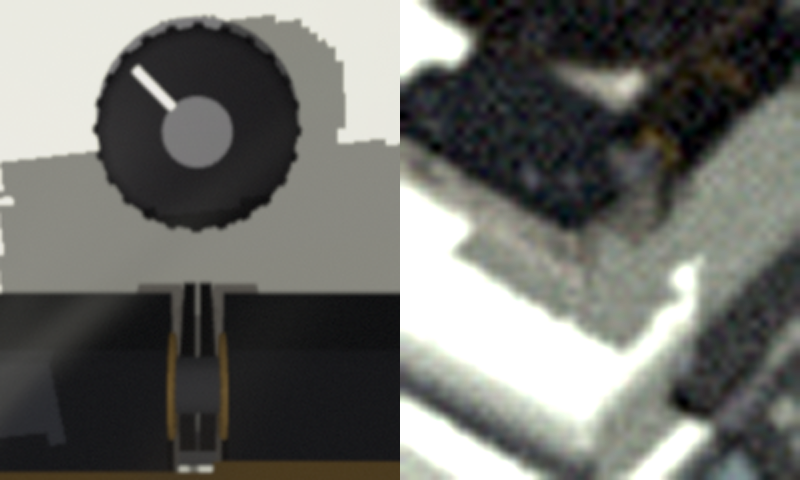

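Run:
```python
from h import *
from fit import W
a=[cv2.imread(f'pics/s{i}.png',0).astype(np.float32) for i in(3,4,5)]
d=dict(np.load('pics/s5.png.npz'))
for nm,(y0,y1,x0,x1) in dict(front=(180,208,335,362),housing=(200,235,330,365),side=(165,200,305,345)).items():
    w=cv2.createHanningWindow((x1-x0,y1-y0),cv2.CV_32F)
    print(nm,[np.round(cv2.phaseCorrelate(a[0][y0:y1,x0:x1],b[y0:y1,x0:x1],w),2).tolist() for b in a[1:]])
p=[.614,.0141,-.11]
for th in(0,.05,.1,.15): print(th,proj(d,[W([*p,th],('L',.195,.085,.027)),W([*p,th],('L',.195,.085,0)),W([*p,th],('L',.195,-.085,.027))]).round(1).tolist())
im=cv2.imread('pics/s5.png');
print('knob pred',[ (th,W([*p,th],('L',.1,0,.069)).round(4)) for th in (0,.05,.1)])
```

```text
Traceback (most recent call last):
ValueError: setting an array element with a sequence. The requested array has an inhomogeneous shape after 1 dimensions. The detected shape was (2,) + inhomogeneous part.
```

Run:
```python
from h import *
from fit import W
a=[cv2.imread(f'pics/s{i}.png',0).astype(np.float32) for i in(3,4,5)]
d=dict(np.load('pics/s5.png.npz'))
for nm,(y0,y1,x0,x1) in dict(front=(180,208,335,362),housing=(200,235,330,365),side=(165,200,305,345)).items():
    w=cv2.createHanningWindow((x1-x0,y1-y0),cv2.CV_32F)
    print(nm,[[round(float(v),2) for v in cv2.phaseCorrelate(a[0][y0:y1,x0:x1],b[y0:y1,x0:x1],w)[0]] for b in a[1:]])
p=[.614,.0141,-.11]
for th in(0,.05,.1,.15): print(th,proj(d,[W([*p,th],('L',.195,.085,.027)),W([*p,th],('L',.195,.085,0)),W([*p,th],('L',.195,-.085,.027))]).round(1).tolist())
# knob in the wrist frame: fit outer-circle (top) for w3 and w5
```

```text
front [[0.78, 0.88], [0.98, 3.72]]
housing [[0.03, 0.24], [-0.25, 0.42]]
side [[0.25, 0.58], [-0.03, 1.2]]
0 [[351.7, 198.9], [351.3, 205.0], [386.7, 162.7]]
0.05 [[351.3, 196.3], [351.4, 202.7], [386.6, 160.2]]
0.1 [[350.8, 193.7], [351.3, 200.4], [386.3, 157.5]]
0.15 [[350.2, 191.0], [351.0, 198.0], [385.9, 154.8]]
```

Emit:
apply_moves:
  commands:
    - [[1,0,0,0.1,0],[1,-0.04,0.005,0.05,0],[1,-0.04,0.005,0,0],[1,0,0,-0.02,0],[1,0,0,-0.02,0]]

```text
t: 8.85
eef_pos: [0.5366, 0.0248, 0.188]
ee_rot: [-3.141, 0.0, -0.12]
force: [0.2, 0.5, -0.6]
width: 0.0003
gripper_force: 0.0
```

Run:
```python
from h import *
from fit import W
d=grab('scene','s6.png');a=cv2.imread('pics/s5.png',0).astype(np.float32);b=d['image'][:,:,:].copy();g=cv2.cvtColor(b,cv2.COLOR_BGR2GRAY).astype(np.float32)
y0,y1,x0,x1=180,208,335,362;w=cv2.createHanningWindow((x1-x0,y1-y0),cv2.CV_32F);print(cv2.phaseCorrelate(a[y0:y1,x0:x1],g[y0:y1,x0:x1],w))
s=arm.get_state();print(s['eef_pos'],s['force'])
k=6.6;A=cv2.convertScaleAbs(cv2.resize(b[140:230,295:400],None,fx=k,fy=k,interpolation=cv2.INTER_CUBIC),alpha=1.5)
p=[.614,.0141,-.11]
def draw(Ps,c):
    u=((proj(d,np.array(Ps))-[295,140]+.5)*k).astype(np.int32);cv2.polylines(A,[u],False,c,1)
for th,c in((0,(0,0,255)),(.1,(255,0,0))):
    draw([W([*p,th],('L',x,y,.027)) for x,y in((.005,.085),(.195,.085),(.195,-.085))],c)
q=[*p,0];draw([W(q,v) for v in((.11,.09,.115),(-.09,.09,.115),(-.09,-.09,.115))],(0,160,0));draw([W(q,v) for v in((.135,.09,0),(-.135,.09,0),(-.135,-.09,0))],(0,160,0))
e=s['eef_pos'];draw([e-[0,0,.022],e+[0,0,.03]],(255,0,255))
cv2.imwrite('pics/c6.png',A)
```

```text
((0.6226581612879212, 0.5727792469506454), 1.0445132691183208)
[0.53637578 0.02466899 0.18706508] [ 0.07739994 -0.18201996 -0.39506761]
```

View pics/c6.png

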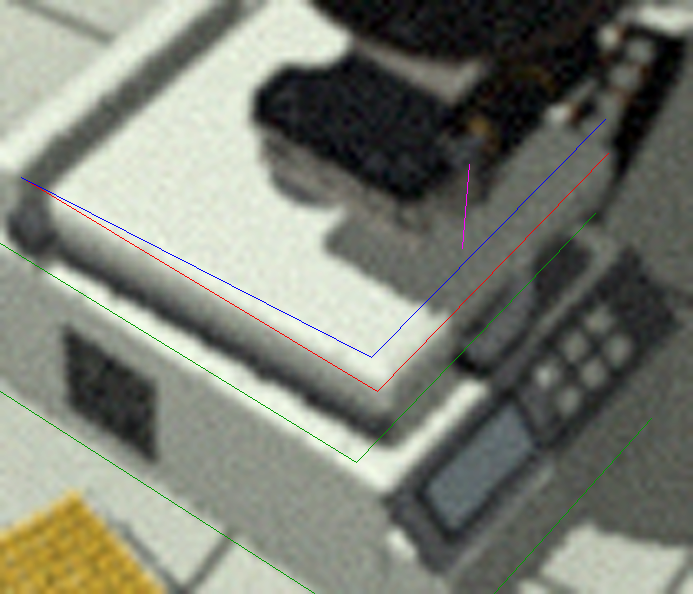

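Emit:
apply_moves:
  commands:
    - [[1,0,0,-0.01,0],[1,0,0,-0.01,0],[1,0,0,-0.01,0],[1,0,0,0,0]]

```text
t: 9.3
eef_pos: [0.5372, 0.0246, 0.1821]
ee_rot: [3.141, 0.001, -0.12]
force: [0.3, -0.3, -0.1]
width: 0.0002
gripper_force: 0.0
```

Emit:
apply_moves:
  commands:
    - [[1,0,0,-0.015,0],[1,0,0,-0.015,0],[1,0,0,0,0]]

```text
t: 9.6
eef_pos: [0.537, 0.0246, 0.1761]
ee_rot: [3.141, 0.001, -0.12]
force: [-0.7, 0.1, -0.2]
width: 0.0002
gripper_force: 0.0
```

```bash
cat > knob.py <<'E'
from h import *
def knob(name):
    d=grab('wrist',name);im=d['image'];R=cv2.Rodrigues(d['rvec'])[0];C=-R.T@d['tvec']
    g=(abs(im.astype(int)-124).max(2)<12).astype(np.uint8);n,l,s,c=cv2.connectedComponentsWithStats(g)
    m=(im.max(2)<60).astype(np.uint8);m[245:]=0;n2,l2,s2,c2=cv2.connectedComponentsWithStats(m);i=1+s2[1:,4].argmax();box=s2[i]
    cand=[j for j in range(1,n) if 300<s[j,4]<2500 and box[0]<c[j,0]<box[0]+box[2] and box[1]<c[j,1]<box[1]+box[3]]
    uv=c[max(cand,key=lambda j:s[j,4])] if cand else c2[i]
    x=cv2.undistortPoints(uv.reshape(1,1,2),d['mtx'],np.array([float(d['k1']),0,0,0]))[0,0];r=R.T@np.array([*x,1])
    print('C',C.round(4),'box',box,'disc',uv.round(1),bool(cand))
    for z in(.2,.204,.210):
        P=C+(z-C[2])/r[2]*r;a=proj(d,[P+[0,.022,0],P-[0,.022,0]]);print(z,P.round(4),round(float(np.hypot(*(a[0]-a[1]))),1))
E
python3 -c "
from knob import *
knob('w7.png');s=arm.get_state();print(s['eef_pos'],s['force'])"
```

```text
C [0.6145 0.0141 0.3457] box [ 462   36  157  129 6692] disc [542.4  98.6] False
0.2 [ 0.608  -0.0855  0.2   ] 103.0
0.204 [ 0.6082 -0.0828  0.204 ] 105.9
0.21 [ 0.6085 -0.0787  0.21  ] 110.5
[0.53715974 0.02465328 0.17641447] [-0.29627186  0.11595806 -0.52651979]
```

```bash
cat > knob.py <<'E'
from h import *
def knob(name,new=True):
    d=grab('wrist',name) if new else dict(np.load(f'pics/{name}.npz'));im=cv2.imread('pics/'+name);R=cv2.Rodrigues(d['rvec'])[0];C=-R.T@d['tvec']
    m=(im.max(2)<60).astype(np.uint8);m[243:]=0;m[:,:220]=0;m[:,430:]=0
    cs=max(cv2.findContours(m,cv2.RETR_EXTERNAL,cv2.CHAIN_APPROX_NONE)[0],key=cv2.contourArea);box=cv2.boundingRect(cs)
    g=np.zeros_like(m);x,y,w,h=box;g[y+15:y+h-15,x+15:x+w-15]=(abs(im.astype(int)-124).max(2)<15)[y+15:y+h-15,x+15:x+w-15]
    n,l,s,c=cv2.connectedComponentsWithStats(g);j=1+s[1:,4].argmax();uv=c[j]
    v=cv2.undistortPoints(uv.reshape(1,1,2),d['mtx'],np.array([float(d['k1']),0,0,0]))[0,0];r=R.T@np.array([*v,1])
    print('C',C.round(4),'box',box,'disc',uv.round(1),s[j,4])
    for z in(.2,.204,.210):
        P=C+(z-C[2])/r[2]*r;a=proj(d,[P+[0,.022,0],P-[0,.022,0]]);print(z,P.round(4),round(float(np.hypot(*(a[0]-a[1]))),1))
E
python3 -c "
from knob import *
[knob(f'w{i}.png',False) for i in (3,5,7)]"
```

```text
C [0.6307 0.0122 0.3482] box (269, 100, 100, 101) disc [317.9 149.2] 844
0.2 [0.6141 0.0144 0.2   ] 92.3
0.204 [0.6145 0.0143 0.204 ] 94.9
0.21 [0.6152 0.0143 0.21  ] 99.0
C [0.6306 0.0121 0.336 ] box (268, 111, 102, 104) disc [318.1 165.5] 877
0.2 [0.6082 0.015  0.2   ] 99.0
0.204 [0.6089 0.0149 0.204 ] 102.0
0.21 [0.6099 0.0148 0.21  ] 106.9
C [0.6145 0.0141 0.3457] box (270, 76, 98, 100) disc [318.  126.2] 813
0.2 [0.6084 0.015  0.2   ] 96.0
0.204 [0.6086 0.0149 0.204 ] 98.7
0.21 [0.6088 0.0149 0.21  ] 103.1
```

Wrist views w5 and w7 agree: the knob top is at 0.204 m, so the lid is essentially shut, with the knob axis at (0.609, 0.015). I'll keep pressing until there is a firm reaction, to confirm the catch.

Emit:
apply_moves:
  commands:
    - [[1,0,0,-0.015,0],[1,0,0,-0.015,0],[1,0,0,-0.015,0],[1,0,0,0,0]]

```text
t: 10.05
eef_pos: [0.537, 0.0246, 0.1671]
ee_rot: [3.141, 0.001, -0.12]
force: [1.0, 0.0, -0.5]
width: 0.0003
gripper_force: 0.0
```

Emit:
apply_moves:
  commands:
    - [[1,0,0,-0.01,0],[1,0,0,-0.01,0],[1,0,0,0,0]]

```text
t: 10.35
eef_pos: [0.5373, 0.0247, 0.1636]
ee_rot: [-3.142, -0.0, -0.12]
force: [-0.2, 1.2, 0.3]
width: 0.0007
gripper_force: 0.2
```

```bash
python3 -c "
from knob import *
knob('w8.png');s=arm.get_state();print(s['eef_pos'],s['force'],s['joint_efforts'])
im=cv2.imread('pics/w8.png');g=cv2.imread('pics/s3.png')
t=viewer.grab_frame('scene')['image'];cv2.imwrite('pics/s8.png',t)
A=cv2.resize(im[190:340,240:400],None,fx=2.5,fy=2.5,interpolation=cv2.INTER_CUBIC)
B=cv2.convertScaleAbs(cv2.resize(t[150:210,335:385],None,fx=8,fy=8,interpolation=cv2.INTER_CUBIC),alpha=1.8)
o=np.zeros((480,800,3),np.uint8);o[:375,:400]=A;o[:,400:]=B;cv2.imwrite('pics/c8.png',o)
"
```

```text
C [0.6146 0.0142 0.3332] box (266, 73, 106, 110) disc [318.3 129. ] 984
0.2 [0.6081 0.015  0.2   ] 104.7
0.204 [0.6083 0.015  0.204 ] 107.9
0.21 [0.6086 0.0149 0.21  ] 113.2
[0.53734091 0.02472325 0.16368949] [ 0.35210033 -0.19022225 -0.18153932] [-2.59120337e-02 -4.10206926e+01  2.67820323e+01  6.32817194e+00
  1.12797667e-01  1.41439950e-04]
```

View pics/c8.png

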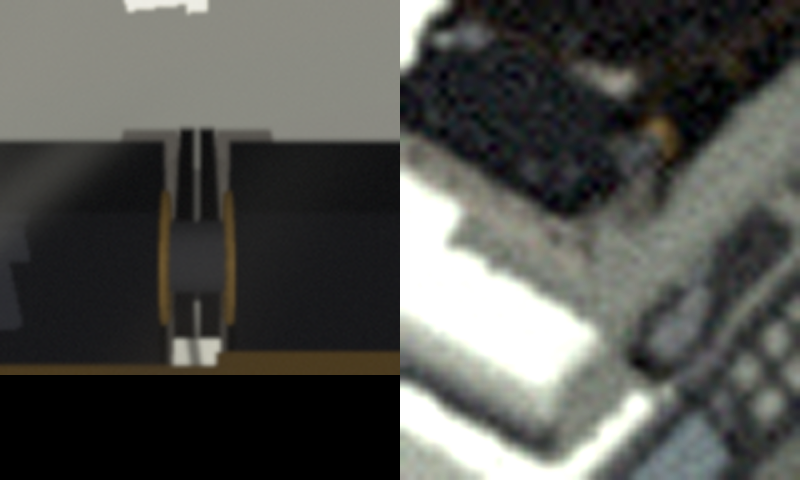

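View c8 shows the gripper standing over the lid's front, clear of the knob, and the lid seam even. I've used all ten views, so from here I'll work by numbers.

Emit:
apply_moves:
  commands:
    - [[1,0,0,-0.01,0],[1,0,0,-0.01,0],[1,0,0,0,0]]

```text
t: 10.75
eef_pos: [0.5369, 0.0247, 0.1597]
ee_rot: [3.142, 0.001, -0.12]
force: [-2.4, 0.0, 1.9]
width: 0.0005
gripper_force: 1.0
```

Emit:
apply_moves:
  commands:
    - [[1,0,0,-0.01,0],[1,0,0,0,0]]

```text
t: 10.95
eef_pos: [0.5369, 0.0247, 0.1577]
ee_rot: [3.141, 0.001, -0.12]
force: [-2.2, 0.9, 3.0]
width: 0.0005
gripper_force: 1.6
```

```bash
python3 -c "
from knob import *
knob('w9.png');s=arm.get_state();print(s['eef_pos'],s['force'])"
```

```text
C [0.6143 0.0141 0.3272] box (265, 77, 108, 112) disc [317.9 135. ] 1026
0.2 [0.6056 0.0154 0.2   ] 109.0
0.204 [0.6059 0.0153 0.204 ] 112.5
0.21 [0.6063 0.0153 0.21  ] 118.3
[0.53708225 0.02464896 0.15771728] [-1.3379091   0.78665551  3.44115598]
```

Emit:
apply_moves:
  commands:
    - [[1,0,0,-0.01,0],[1,0,0,-0.01,0],[1,0,0,0,0]]

```text
t: 11.3
eef_pos: [0.5374, 0.0247, 0.1532]
ee_rot: [3.142, 0.0, -0.12]
force: [1.0, 0.6, 0.7]
width: 0.0004
gripper_force: 0.0
```

```bash
python3 -c "
from knob import *
knob('w10.png');s=arm.get_state();print(s['eef_pos'],s['force'])"
```

```text
C [0.6147 0.0141 0.3228] box (265, 86, 108, 110) disc [318.2 144.6] 990
0.2 [0.6028 0.0156 0.2   ] 111.9
0.204 [0.6031 0.0156 0.204 ] 115.7
0.21 [0.6037 0.0155 0.21  ] 121.9
[0.5374042  0.0246729  0.15332676] [-0.59673547  0.01722843  1.06903224]
```

Emit:
apply_moves:
  commands:
    - [[1,0,0,-0.01,0],[1,0,0,0,0]]

```text
t: 11.55
eef_pos: [0.5373, 0.0247, 0.1513]
ee_rot: [3.141, 0.0, -0.12]
force: [0.3, 0.4, -0.2]
width: 0.0006
gripper_force: 0.0
```

Emit:
apply_moves:
  commands:
    - [[1,-0.04,0.004,0,0],[1,0,0,-0.01,0],[1,0,0,-0.01,0],[1,0,0,0,0]]

```text
t: 11.95
eef_pos: [0.5283, 0.0254, 0.1502]
ee_rot: [3.141, -0.0, -0.119]
force: [-12.2, 3.0, 24.5]
width: 0.0002
gripper_force: 12.3
```

```bash
python3 -c "
from knob import *
knob('w11.png');s=arm.get_state();print(s['eef_pos'],s['force'])"
```

```text
C [0.6057 0.015  0.3198] box (262, 58, 113, 118) disc [317.5 119.9] 1118
0.2 [0.6031 0.0156 0.2   ] 117.4
0.204 [0.6032 0.0156 0.204 ] 121.4
0.21 [0.6033 0.0156 0.21  ] 128.1
[0.52835104 0.02543229 0.1502368 ] [-12.93199474   3.7064634   25.4967418 ]
```

The lid is firm now: 24 N with no give, and the knob no longer moves. I'll lift off, open the fingers and pre-turn the wrist for a long clockwise turn.

Emit:
apply_moves:
  commands:
    - [[1,0,0,0.03,0],[1,0,0,0.1,0],[1,0,0,0.15,0],[-1,0.1,-0.01,0.15,0.045],[-1,0.1,-0.01,0.05,0.045],[-1,0.1,-0.01,0,0.045],[-1,0.08,-0.01,0,0.045],[-1,0,0,0,0.045],[-1,0,0,0,0.045],[-1,0,0,0,0.045],[-1,0,0,0,0.045],[-1,0,0,0,0.045]]

```text
t: 13.2
eef_pos: [0.6052, 0.0176, 0.2435]
ee_rot: [-3.142, 0.0, 1.158]
force: [-0.3, 0.3, 0.4]
width: 0.0668
gripper_force: 0.0
```

```bash
python3 -c "
from h import *
s=arm.get_state();print(s['eef_pos'],s['ee_rot'],s['q'],s['force'],s['moment'],s['width'])
d=grab('wrist','w12.png');R=cv2.Rodrigues(d['rvec'])[0];print(-R.T@d['tvec'],R[2]);im=d['image']
P=[.6035,.0156,.204];print(proj(d,[P,s['eef_pos']-[0,0,.022]]))
m=(im.max(2)<60).astype(np.uint8);n,l,st,c=cv2.connectedComponentsWithStats(m)
for j in range(1,n):
  if st[j,4]>800:print(st[j],c[j])
"
```

```text
[0.60517815 0.01757609 0.24351159] [-3.14151269e+00  1.71533937e-05  1.15796807e+00] [ 3.51357091e-01  2.28179418e-01 -1.04373667e-01 -4.54362292e-05
 -1.23831284e+00  2.37742213e+00] [-0.27620907  0.3293262   0.44501002] [-0.1232733   0.07002304 -0.04966228] 0.06681130797698472
[0.63634115 0.08786073 0.41309494] [-0.11510515 -0.26392395 -0.95765075]
[[316.69377287 226.7803474 ]
 [317.6798077  232.61989964]]
[ 289  190   57   61 2361] [316.55739094 219.90258365]
[    0   242   640   158 66891] [317.39038137 329.82701709]
```

```bash
python3 -c "
from h import *
d=dict(np.load('pics/w12.png.npz'));im=cv2.imread('pics/w12.png')
R=cv2.Rodrigues(d['rvec'])[0];C=-R.T@d['tvec']
sub=im[185:245,285:350].astype(int)
g=(abs(sub-124).max(2)<25).astype(np.uint8);n,l,st,c=cv2.connectedComponentsWithStats(g)
for j in range(1,n):
  if st[j,4]>60:print(st[j],c[j]+[285,185])
print(im[195:245:3,317].mean(1).astype(int))
for P in ([.6031,.0156,.1955],[.6035,.0156,.204],[.6031,.0156,.19]):print(proj(d,P))
for u in range(212,224,3):
  v=cv2.undistortPoints(np.array([[[317.,u]]]),d['mtx'],np.array([float(d['k1']),0,0,0]))[0,0];r=R.T@np.array([*v,1]);print(u,[(C+(z-C[2])/r[2]*r).round(4)[:2].tolist() for z in(.19,.1955,.204)])
"
```

```text
[ 47   0  17  33 106] [339.77358491 194.97169811]
[53 34 12 26 74] [345.02702703 233.37837838]
[  0  39  10  21 105] [287.72380952 236.93333333]
[33 40 52 49 50 50 48 46 92 96 96 95 95 94 37 19 22]
[[316.2595219  222.95789697]]
[[316.69377287 226.7803474 ]]
[[316.30258759 220.49823234]]
212 [[0.6064, 0.0217], [0.6071, 0.0233], [0.6082, 0.0258]]
215 [[0.6054, 0.0195], [0.6061, 0.0212], [0.6073, 0.0238]]
218 [[0.6044, 0.0172], [0.6052, 0.019], [0.6064, 0.0217]]
221 [[0.6034, 0.015], [0.6042, 0.0168], [0.6055, 0.0196]]
```

Knob axis is at (0.6033, 0.0156) and its top is at 0.204. I'll centre, finish the pre-turn and descend slowly with open fingers.

Emit:
apply_moves:
  commands:
    - [[-1,-0.01,-0.01,0,0.04],[-1,0,0,0,0.04],[-1,0,0,0,0.04],[-1,0,0,-0.03,0.04],[-1,0,0,-0.04,0],[-1,0,0,-0.04,0],[-1,0,0,-0.04,0],[-1,0,0,-0.04,0],[-1,0,0,-0.02,0]]

```text
t: 14.15
eef_pos: [0.6029, 0.0154, 0.2004]
ee_rot: [-3.14, 0.0, 1.653]
force: [-0.2, 0.6, -1.3]
width: 0.0874
gripper_force: 0.0
```

Emit:
apply_moves:
  commands:
    - [[-1,0,0,-0.02,0],[-1,0,0,-0.02,0],[-1,0,0,-0.02,0],[-1,0,0,-0.01,0],[-1,0,0,0,0]]

```text
t: 14.65
eef_pos: [0.6032, 0.0155, 0.1874]
ee_rot: [-3.141, 0.0, 1.655]
force: [0.4, 0.1, -0.1]
width: 0.0877
gripper_force: 0.0
```

Emit:
apply_moves:
  commands:
    - [[-1,0,0,-0.01,0],[-1,0,0,-0.01,0],[-1,0,0,-0.01,0],[-1,0,0,0,0]]

```text
t: 15.05
eef_pos: [0.6031, 0.0155, 0.1813]
ee_rot: [-3.141, 0.0, 1.655]
force: [-0.4, -0.6, -0.3]
width: 0.0877
gripper_force: 0.0
```

Emit:
apply_moves:
  commands:
    - [[-1,0,0,-0.01,0],[-1,0,0,-0.01,0],[-1,0,0,-0.01,0],[-1,0,0,0,0]]

```text
t: 15.45
eef_pos: [0.6031, 0.0155, 0.1752]
ee_rot: [-3.141, 0.0, 1.655]
force: [-0.9, 0.0, 0.2]
width: 0.0878
gripper_force: 0.0
```

Emit:
apply_moves:
  commands:
    - [[-1,0,0,-0.01,0],[-1,0,0,-0.01,0],[-1,0,0,0,0]]

```text
t: 15.75
eef_pos: [0.6031, 0.0155, 0.1713]
ee_rot: [-3.141, 0.0, 1.655]
force: [0.4, -0.0, 0.2]
width: 0.0877
gripper_force: 0.0
```

```bash
python3 -c "
from h import *
s=arm.get_state();print(s['eef_pos'],s['force'])
d=grab('wrist','w13.png');im=d['image']
print(proj(d,[[.6033,.0156,.204]]), (lambda R:-R.T@d['tvec'])(cv2.Rodrigues(d['rvec'])[0]))
print(im[150:300:6,::16].mean(2).astype(int).tolist().__len__())
for r in range(150,300,8):print(r,im[r,200:440:8].mean(1).astype(int).tolist())
"
```

```text
[0.60310464 0.01549076 0.17128909] [ 0.38895353 -0.03043713  0.20720971]
[[319.04146511 273.45939209]] [0.59649306 0.09208804 0.34088267]
25
150 [114, 115, 114, 114, 114, 114, 115, 151, 207, 207, 207, 207, 206, 206, 206, 206, 206, 206, 207, 206, 206, 207, 206, 205, 205, 205, 205, 205, 205, 206]
158 [115, 114, 115, 115, 114, 113, 115, 114, 207, 206, 206, 205, 206, 206, 206, 207, 206, 207, 206, 206, 207, 206, 205, 206, 206, 205, 205, 205, 205, 204]
166 [115, 113, 115, 114, 115, 115, 115, 115, 194, 206, 206, 205, 207, 206, 206, 206, 206, 207, 205, 205, 205, 206, 205, 205, 205, 205, 205, 205, 205, 205]
174 [114, 114, 114, 114, 114, 114, 115, 115, 115, 206, 206, 206, 206, 206, 205, 206, 206, 206, 205, 205, 205, 206, 205, 206, 205, 205, 205, 205, 205, 205]
182 [114, 114, 114, 115, 114, 115, 115, 116, 115, 205, 205, 205, 206, 206, 206, 206, 205, 205, 205, 205, 206, 205, 205, 205, 206, 205, 205, 205, 205, 206]
190 [114, 114, 115, 115, 114, 114, 114, 115, 115, 200, 206, 206, 206, 206, 206, 205, 205, 204, 205, 205, 205, 205, 205, 206, 205, 205, 205, 205, 205, 206]
198 [114, 114, 114, 114, 114,
[... 1077 characters left out ...]
4, 25, 30, 32, 188, 203, 204, 118, 113, 11, 11, 63, 68, 69]
262 [69, 70, 73, 28, 28, 48, 109, 109, 109, 112, 16, 13, 19, 19, 60, 89, 29, 175, 80, 35, 128, 203, 203, 114, 113, 8, 8, 14, 75, 68]
270 [70, 70, 28, 30, 35, 46, 107, 110, 111, 113, 8, 9, 11, 18, 61, 80, 56, 26, 30, 32, 101, 114, 113, 114, 113, 9, 10, 16, 46, 69]
278 [51, 44, 34, 40, 46, 72, 76, 75, 73, 74, 22, 30, 28, 30, 45, 48, 49, 42, 43, 42, 74, 130, 127, 77, 76, 27, 27, 27, 25, 52]
286 [42, 47, 50, 52, 52, 51, 43, 40, 38, 37, 38, 71, 71, 71, 71, 72, 72, 74, 75, 63, 61, 73, 72, 72, 70, 70, 71, 71, 71, 72]
294 [49, 52, 53, 54, 53, 47, 45, 42, 42, 42, 42, 51, 79, 80, 80, 80, 82, 81, 83, 82, 82, 81, 80, 79, 80, 80, 79, 79, 80, 80]
```

```bash
python3 -c "
from h import *
d=dict(np.load('pics/w13.png.npz'));e=np.array([.6031,.0155,.1713]);yaw=1.655
ty=np.array([np.sin(yaw),-np.cos(yaw),0]);tx=np.array([np.cos(yaw),np.sin(yaw),0])
for z in(-.022,-.01,0,.01,.02,.03):
  print(z,[proj(d,e+s*.046*ty+o*tx+[0,0,z])[0].round(0).tolist() for s in(1,-1) for o in (.0095,-.0095)])
print('foot near',proj(d,[[.6033,.0156+.021,.174],[.6033,.0156+.021,.204],[.6033,.0156+.0165,.162]]))
"
```

```text
-0.022 [[388.0, 219.0], [387.0, 246.0], [249.0, 219.0], [251.0, 246.0]]
-0.01 [[393.0, 225.0], [391.0, 253.0], [245.0, 226.0], [247.0, 253.0]]
0 [[396.0, 231.0], [394.0, 261.0], [241.0, 231.0], [243.0, 261.0]]
0.01 [[401.0, 238.0], [398.0, 269.0], [236.0, 238.0], [239.0, 269.0]]
0.02 [[406.0, 245.0], [403.0, 278.0], [232.0, 246.0], [234.0, 278.0]]
0.03 [[411.0, 254.0], [408.0, 288.0], [226.0, 254.0], [229.0, 288.0]]
foot near [[322.02472748 214.42681402]
 [322.75231995 234.34341524]
 [321.1571835  215.14944293]]
```

Fingertips evidently sit higher than nominal: they touched the lid at TCP 0.150, and the image agrees. I'll go lower in small steps, watching the force.

Emit:
apply_moves:
  commands:
    - [[-1,0,0,-0.01,0],[-1,0,0,-0.01,0],[-1,0,0,0,0]]

```text
t: 16.1
eef_pos: [0.6031, 0.0155, 0.1673]
ee_rot: [-3.141, 0.0, 1.655]
force: [-0.4, 0.7, -0.6]
width: 0.0876
gripper_force: 0.0
```

Emit:
apply_moves:
  commands:
    - [[-1,0,0,-0.01,0],[-1,0,0,-0.01,0],[-1,0,0,0,0]]

```text
t: 16.4
eef_pos: [0.6031, 0.0155, 0.1632]
ee_rot: [-3.141, 0.0, 1.655]
force: [0.6, 0.5, -0.1]
width: 0.0879
gripper_force: 0.0
```

Emit:
apply_moves:
  commands:
    - [[1,0,0,0,0],[1,0,0,0,0],[1,0,0,0,0],[1,0,0,0,0],[1,0,0,0,0],[1,0,0,0,0]]
  force: 40

```text
t: 17.0
eef_pos: [0.6033, 0.0155, 0.1637]
ee_rot: [3.142, -0.0, 1.655]
force: [-0.4, 0.4, 0.2]
width: 0.0451
gripper_force: 0.0
```

```bash
python3 -c "
from h import *
s=arm.get_state();print(s)"
```

```text
{'t': 17.0, 'q': array([ 3.49159381e-01,  2.79549177e-01, -2.23300385e-01, -2.31417969e-05,
       -1.06790651e+00,  2.87640990e+00]), 'qd': array([-1.45576486e-03, -2.10631417e-05, -1.58727773e-03,  1.02825610e-03,
       -4.16061459e-04, -1.28046219e-04]), 'joint_efforts': array([-6.83373469e-05, -5.00287449e+01,  2.72999883e+01,  6.37363806e+00,
       -1.57703814e-02, -8.04764409e-05]), 'eef_pos': array([0.6033069 , 0.01554183, 0.16368084]), 'ee_rot': array([ 3.14155912e+00, -3.01178417e-05,  1.65476180e+00]), 'force': array([-0.35220066,  0.40173979,  0.24702034]), 'moment': array([-0.13935707,  0.03803666, -0.03019373]), 'gripper_force': 0.0, 'width': 0.045082410379755314}
```

Emit:
apply_moves:
  commands:
    - [[1,0,0,0,0],[1,0,0,0,0],[1,0,0,0,0]]

```text
t: 17.3
eef_pos: [0.6033, 0.0155, 0.1637]
ee_rot: [3.142, -0.0, 1.655]
force: [-0.2, -0.5, 0.1]
width: 0.0412
gripper_force: 40.0
```

```bash
python3 -c "
from h import *
s=arm.get_state();print(s['force'],s['moment'],s['width'],s['gripper_force'],s['eef_pos'])"
```

```text
[-0.2025155  -0.4925605   0.14331544] [-0.18791446 -0.06163431 -0.03191969] 0.041171683708410234 40.000049471855164 [0.60334515 0.01549525 0.16367135]
```

Emit:
apply_moves:
  commands:
    - [[1,0,0,0,-0.032],[1,0,0,0,-0.032],[1,0,0,0,-0.032],[1,0,0,0,-0.032],[1,0,0,0,-0.032]]

```text
t: 17.8
eef_pos: [0.6028, 0.0156, 0.1637]
ee_rot: [-3.141, 0.0, 1.148]
force: [-1.9, 0.9, 1.3]
width: 0.0413
gripper_force: 40.0
```

```bash
cat > st.py <<'E'
from h import *
s=arm.get_state();print('t',s['t'],'yaw',s['ee_rot'][2].round(3),'q6',s['q'][5].round(3),'F',s['force'].round(1),'Mz',s['moment'][2].round(3),'e6',s['joint_efforts'][5].round(3),'w',round(s['width'],4),'z',s['eef_pos'][2].round(4))
E
python3 st.py
```

```text
t 17.8 yaw 1.148 q6 2.37 F [-1.9  0.9  1.3] Mz 0.038 e6 1.552 w 0.0413 z 0.1637
```

Emit:
apply_moves:
  commands:
    - [[1,0,0,0,-0.032],[1,0,0,0,-0.032],[1,0,0,0,-0.032],[1,0,0,0,-0.032]]

```text
t: 18.2
eef_pos: [0.6024, 0.0158, 0.1636]
ee_rot: [-3.14, 0.001, 0.746]
force: [-3.9, 2.8, 2.4]
width: 0.0412
gripper_force: 40.0
```

```bash
python3 st.py
```

```text
t 18.2 yaw 0.746 q6 1.968 F [-3.9  2.8  2.4] Mz 0.077 e6 1.549 w 0.0412 z 0.1636
```

Emit:
apply_moves:
  commands:
    - [[1,-0.003,0.002,0.001,-0.032],[1,-0.003,0.002,0.001,-0.032],[1,0,0,0,-0.032],[1,0,0,0,-0.032]]

```text
t: 18.6
eef_pos: [0.6021, 0.0163, 0.1637]
ee_rot: [-3.142, 0.0, 0.344]
force: [0.1, -0.4, -1.0]
width: 0.0412
gripper_force: 40.0
```

```bash
python3 st.py
```

```text
t 18.6 yaw 0.344 q6 1.563 F [ 0.1 -0.4 -1. ] Mz 0.149 e6 1.555 w 0.0412 z 0.1637
```

Emit:
apply_moves:
  commands:
    - [[1,0,0,0,-0.032]]

```text
t: 18.7
eef_pos: [0.602, 0.0164, 0.1637]
ee_rot: [-3.141, 0.0, 0.243]
force: [0.7, 0.4, -2.6]
width: 0.0412
gripper_force: 40.0
```

Emit:
apply_moves:
  commands:
    - [[1,0,0,0,0]]

```text
t: 18.8
eef_pos: [0.602, 0.0164, 0.1637]
ee_rot: [-3.141, 0.0, 0.246]
force: [1.5, -0.1, -2.2]
width: 0.0414
gripper_force: 40.0
```

```bash
python3 st.py
```

```text
t 18.8 yaw 0.246 q6 1.465 F [ 1.5 -0.1 -2.2] Mz -0.077 e6 -1.351 w 0.0414 z 0.1637
```

Emit:
apply_moves:
  commands:
    - [[1,0,0,0.001,-0.032]]

```text
t: 18.9
eef_pos: [0.602, 0.0165, 0.1637]
ee_rot: [-3.141, 0.0, 0.149]
force: [1.1, 0.5, -4.9]
width: 0.0416
gripper_force: 40.0
```

```bash
python3 st.py
```

```text
t 18.9 yaw 0.149 q6 1.369 F [ 1.1  0.5 -4.9] Mz 0.069 e6 2.658 w 0.0416 z 0.1637
```

Emit:
apply_moves:
  commands:
    - [[1,0,0,0.001,-0.032]]

```text
t: 19.0
eef_pos: [0.6019, 0.0166, 0.1638]
ee_rot: [-3.141, 0.001, 0.046]
force: [1.6, 1.8, -6.8]
width: 0.0415
gripper_force: 40.0
```

```bash
python3 st.py
```

```text
t 19.0 yaw 0.046 q6 1.265 F [ 1.6  1.8 -6.8] Mz 0.093 e6 1.667 w 0.0415 z 0.1638
```

Emit:
apply_moves:
  commands:
    - [[1,0,0,0,-0.032]]

```text
t: 19.1
eef_pos: [0.602, 0.0167, 0.1638]
ee_rot: [-3.141, 0.001, -0.055]
force: [0.2, 2.0, -3.8]
width: 0.0408
gripper_force: 40.0
```

```bash
python3 st.py
```

```text
t 19.1 yaw -0.055 q6 1.165 F [ 0.2  2.  -3.8] Mz 0.085 e6 1.559 w 0.0408 z 0.1638
```

Emit:
apply_moves:
  commands:
    - [[1,0,0,-0.003,-0.032]]

```text
t: 19.2
eef_pos: [0.6021, 0.0168, 0.1637]
ee_rot: [-3.141, 0.0, -0.155]
force: [-1.1, 3.5, 1.9]
width: 0.0414
gripper_force: 40.0
```

```bash
python3 st.py
```

```text
t 19.2 yaw -0.155 q6 1.064 F [-1.1  3.5  1.9] Mz 0.122 e6 1.552 w 0.0414 z 0.1637
```

Emit:
apply_moves:
  commands:
    - [[1,0,0,0,-0.032]]

```text
t: 19.3
eef_pos: [0.602, 0.017, 0.1637]
ee_rot: [-3.141, 0.0, -0.256]
force: [-0.2, 2.8, -0.7]
width: 0.0412
gripper_force: 40.0
```

```bash
python3 st.py
```

```text
t 19.3 yaw -0.256 q6 0.964 F [-0.2  2.8 -0.7] Mz 0.051 e6 1.552 w 0.0412 z 0.1637
```

Emit:
apply_moves:
  commands:
    - [[1,0,0,0,-0.032]]

```text
t: 19.4
eef_pos: [0.6021, 0.0171, 0.1637]
ee_rot: [-3.141, 0.0, -0.356]
force: [-0.4, 4.1, -2.3]
width: 0.0415
gripper_force: 40.0
```

```bash
python3 st.py
```

```text
t 19.4 yaw -0.356 q6 0.863 F [-0.4  4.1 -2.3] Mz 0.05 e6 1.551 w 0.0415 z 0.1637
```

Emit:
apply_moves:
  commands:
    - [[1,0,0,0,-0.032]]

```text
t: 19.5
eef_pos: [0.6022, 0.0172, 0.1637]
ee_rot: [-3.14, 0.0, -0.457]
force: [-0.9, 3.2, -1.0]
width: 0.0412
gripper_force: 40.0
```

```bash
python3 st.py
```

```text
t 19.5 yaw -0.457 q6 0.763 F [-0.9  3.2 -1. ] Mz 0.102 e6 1.551 w 0.0412 z 0.1637
```

Run:
```python
from h import *
d=grab('wrist','w14.png')
for f in('w13.png','w14.png'):
    im=cv2.imread('pics/'+f);g=im[250:282,285:355].min(2)
    ys,xs=np.where(g>110);print(f,len(xs),[(int(a)+285,int(b)+250,int(g[b,a])) for a,b in list(zip(xs,ys))[::4]])
```

```text
w13.png 96 [(347, 255, 128), (347, 256, 173), (345, 257, 170), (349, 257, 134), (344, 258, 181), (348, 258, 166), (342, 259, 180), (346, 259, 172), (339, 260, 154), (343, 260, 186), (336, 261, 121), (340, 261, 190), (344, 261, 136), (337, 262, 184), (341, 262, 170), (335, 263, 181), (339, 263, 173), (332, 264, 155), (336, 264, 188), (330, 265, 141), (334, 265, 189), (330, 266, 151), (334, 266, 170), (331, 267, 149)]
w14.png 61 [(347, 264, 116), (346, 265, 123), (343, 266, 111), (347, 266, 125), (344, 267, 128), (341, 268, 124), (345, 268, 115), (341, 269, 128), (337, 270, 122), (341, 270, 118), (338, 271, 127), (335, 272, 127), (331, 273, 114), (335, 273, 124), (332, 274, 128), (332, 275, 120)]
```

The knob's pointer mark holds its place in the wrist frame, so the grip isn't slipping. I'll go on.

Emit:
apply_moves:
  commands:
    - [[1,0,0.004,0,-0.032],[1,0,0,0,-0.032]]

```text
t: 19.75
eef_pos: [0.6022, 0.0174, 0.1638]
ee_rot: [-3.141, -0.0, -0.656]
force: [0.2, 1.5, -0.4]
width: 0.0412
gripper_force: 40.0
```

```bash
python3 st.py
```

```text
t 19.75 yaw -0.656 q6 0.562 F [ 0.2  1.5 -0.4] Mz 0.159 e6 1.557 w 0.0412 z 0.1638
```

Emit:
apply_moves:
  commands:
    - [[1,0,0,0,-0.032]]

```text
t: 19.85
eef_pos: [0.6025, 0.0175, 0.164]
ee_rot: [-3.141, -0.0, -0.757]
force: [1.0, 2.5, 0.1]
width: 0.0415
gripper_force: 40.0
```

```bash
python3 st.py
```

```text
t 19.85 yaw -0.757 q6 0.461 F [1.  2.5 0.1] Mz 0.163 e6 1.46 w 0.0415 z 0.164
```

Emit:
apply_moves:
  commands:
    - [[1,0,0,0,-0.032]]

```text
t: 19.95
eef_pos: [0.6026, 0.0175, 0.1641]
ee_rot: [-3.141, -0.0, -0.857]
force: [0.4, 2.9, 0.9]
width: 0.0416
gripper_force: 40.0
```

```bash
python3 st.py
```

```text
t 19.95 yaw -0.857 q6 0.361 F [0.4 2.9 0.9] Mz 0.207 e6 1.384 w 0.0416 z 0.1641
```

Emit:
apply_moves:
  commands:
    - [[1,0,0,0,-0.032]]

```text
t: 20.05
eef_pos: [0.6027, 0.0176, 0.1643]
ee_rot: [-3.14, -0.0, -0.958]
force: [0.8, 2.7, 0.2]
width: 0.0412
gripper_force: 40.0
```

```bash
python3 st.py
```

```text
t 20.05 yaw -0.958 q6 0.26 F [0.8 2.7 0.2] Mz 0.303 e6 1.301 w 0.0412 z 0.1643
```

Emit:
apply_moves:
  commands:
    - [[1,0,0,0,-0.032]]

```text
t: 20.15
eef_pos: [0.6028, 0.0177, 0.1643]
ee_rot: [-3.14, -0.0, -1.058]
force: [1.1, 3.2, 0.1]
width: 0.0415
gripper_force: 40.0
```

```bash
python3 st.py
```

```text
t 20.15 yaw -1.058 q6 0.16 F [1.1 3.2 0.1] Mz 0.435 e6 1.218 w 0.0415 z 0.1643
```

Emit:
apply_moves:
  commands:
    - [[1,0,0,0,-0.032]]

```text
t: 20.25
eef_pos: [0.603, 0.0177, 0.1645]
ee_rot: [-3.14, -0.0, -1.158]
force: [2.0, 2.4, 0.7]
width: 0.0416
gripper_force: 40.0
```

```bash
python3 st.py
```

```text
t 20.25 yaw -1.158 q6 0.06 F [2.  2.4 0.7] Mz 0.473 e6 1.143 w 0.0416 z 0.1645
```

Emit:
apply_moves:
  commands:
    - [[1,0,0,0,-0.02]]

```text
t: 20.35
eef_pos: [0.6031, 0.0178, 0.1644]
ee_rot: [-3.139, -0.0, -1.221]
force: [2.3, 2.5, 1.1]
width: 0.0414
gripper_force: 40.0
```

```bash
python3 st.py
```

```text
t 20.35 yaw -1.221 q6 -0.003 F [2.3 2.5 1.1] Mz 0.422 e6 0.21 w 0.0414 z 0.1644
```

Emit:
apply_moves:
  commands:
    - [[1,0,0,0,-0.02]]

```text
t: 20.45
eef_pos: [0.603, 0.0178, 0.1643]
ee_rot: [-3.14, 0.0, -1.283]
force: [3.2, 2.2, -4.5]
width: 0.0413
gripper_force: 40.0
```

```bash
python3 st.py
```

```text
t 20.45 yaw -1.283 q6 -0.065 F [ 3.2  2.2 -4.5] Mz 0.035 e6 1.026 w 0.0413 z 0.1643
```

First click: the torque fell from 0.42 to 0.04 N m at yaw about -1.27. The next should come near -1.8.

Emit:
apply_moves:
  commands:
    - [[1,0,0.003,0,-0.032],[1,0,0,0,-0.032]]

```text
t: 20.65
eef_pos: [0.6032, 0.0179, 0.1643]
ee_rot: [-3.139, -0.0, -1.485]
force: [3.5, 0.4, -0.8]
width: 0.0411
gripper_force: 40.0
```

```bash
python3 st.py
```

```text
t 20.65 yaw -1.485 q6 -0.268 F [ 3.5  0.4 -0.8] Mz 0.373 e6 1.324 w 0.0411 z 0.1643
```

Emit:
apply_moves:
  commands:
    - [[1,0,0,0,-0.032]]

```text
t: 20.75
eef_pos: [0.6034, 0.0179, 0.1644]
ee_rot: [-3.139, 0.0, -1.586]
force: [4.1, 0.8, -0.5]
width: 0.0414
gripper_force: 40.0
```

```bash
python3 st.py
```

```text
t 20.75 yaw -1.586 q6 -0.369 F [ 4.1  0.8 -0.5] Mz 0.404 e6 1.211 w 0.0414 z 0.1644
```

Emit:
apply_moves:
  commands:
    - [[1,0,0,0,-0.032]]

```text
t: 20.85
eef_pos: [0.6036, 0.0179, 0.1645]
ee_rot: [-3.139, 0.0, -1.686]
force: [4.3, -0.6, -0.9]
width: 0.041
gripper_force: 40.0
```

```bash
python3 st.py
python3 - <<'E'
from h import *
d=grab('wrist','w15.png')
for f in('w14.png','w15.png'):
    im=cv2.imread('pics/'+f);g=im[250:290,285:355].min(2)
    ys,xs=np.where(g>100);print(f,len(xs),[(int(a)+285,int(b)+250,int(g[b,a])) for a,b in list(zip(xs,ys))[::6]])
E
```

```text
t 20.85 yaw -1.686 q6 -0.469 F [ 4.3 -0.6 -0.9] Mz 0.593 e6 1.137 w 0.041 z 0.1645
w14.png 76 [(346, 264, 101), (347, 265, 126), (346, 266, 127), (343, 267, 125), (340, 268, 117), (338, 269, 114), (344, 269, 103), (341, 270, 118), (338, 271, 127), (335, 272, 127), (333, 273, 127), (331, 274, 126), (331, 275, 123)]
w15.png 312 [(346, 263, 109), (346, 264, 136), (345, 265, 143), (342, 266, 128), (348, 266, 119), (344, 267, 145), (338, 268, 152), (344, 268, 134), (338, 269, 222), (344, 269, 101), (322, 270, 123), (335, 270, 218), (341, 270, 159), (314, 271, 125), (320, 271, 152), (326, 271, 120), (336, 271, 247), (308, 272, 118), (314, 272, 152), (320, 272, 158), (326, 272, 146), (332, 272, 227), (338, 272, 217), (310, 273, 157), (316, 273, 158), (322, 273, 158), (328, 273, 148), (334, 273, 246), (307, 274, 148), (313, 274, 158), (319, 274, 159), (325, 274, 159), (331, 274, 247), (337, 274, 116), (310, 275, 157), (316, 275, 158), (322, 275, 158), (328, 275, 167), (334, 275, 158), (309, 276, 154), (315, 276, 155), (321, 276, 155), (327, 276, 156), (333, 276, 125), (310, 277, 139), (316, 277, 140), (322, 277, 140), (328, 277, 140), (307, 278, 104), (313, 278, 104), (319, 278, 105), (325, 278, 107)]
```

Emit:
apply_moves:
  commands:
    - [[1,0,0,0,-0.02]]

```text
t: 21.0
eef_pos: [0.6036, 0.0179, 0.1645]
ee_rot: [-3.139, 0.001, -1.745]
force: [5.3, -0.1, -1.7]
width: 0.0409
gripper_force: 40.0
```

```bash
python3 st.py
```

```text
t 21.0 yaw -1.745 q6 -0.528 F [ 5.3 -0.1 -1.7] Mz 0.393 e6 0.959 w 0.0409 z 0.1645
```

Emit:
apply_moves:
  commands:
    - [[1,0,0,0,-0.02]]

```text
t: 21.1
eef_pos: [0.6036, 0.0179, 0.1643]
ee_rot: [-3.139, 0.001, -1.81]
force: [7.9, -0.5, -5.6]
width: 0.0414
gripper_force: 40.0
```

```bash
python3 st.py
```

```text
t 21.1 yaw -1.81 q6 -0.593 F [ 7.9 -0.5 -5.6] Mz 0.04 e6 1.12 w 0.0414 z 0.1643
```

Emit:
apply_moves:
  commands:
    - [[1,0,0,0,-0.02]]

```text
t: 21.2
eef_pos: [0.6036, 0.0179, 0.1642]
ee_rot: [-3.139, 0.001, -1.873]
force: [6.1, -0.3, -2.5]
width: 0.0415
gripper_force: 40.0
```

```bash
python3 st.py
```

```text
t 21.2 yaw -1.873 q6 -0.655 F [ 6.1 -0.3 -2.5] Mz 0.277 e6 0.787 w 0.0415 z 0.1642
```

Second click at yaw about -1.80, one 0.52 rad period after the first. I'll stop turning, release and lift clear.

Emit:
apply_moves:
  commands:
    - [[1,0,0,0,0],[-1,0,0,0,0],[-1,0,0,0,0],[-1,0,0,0,0],[-1,0,0,0,0],[-1,0,0,0,0],[-1,0,0,0,0],[-1,0,0,0.03,0],[-1,0,0,0.06,0],[-1,0,0,0.12,0],[-1,0,0,0.15,0],[-1,0,0,0.15,0]]

```text
t: 22.4
eef_pos: [0.6021, 0.0176, 0.2681]
ee_rot: [-3.141, 0.0, -1.876]
force: [0.1, -0.3, 0.2]
width: 0.0872
gripper_force: 0.0
```

Emit:
apply_moves:
  commands:
    - [[-1,0,0,0.15,0],[-1,0,0,0.1,0],[-1,0,0,0,0]]

```text
t: 22.7
eef_pos: [0.6036, 0.0177, 0.3209]
ee_rot: [-3.135, 0.003, -1.876]
force: [0.0, 0.5, 1.0]
width: 0.0876
gripper_force: 0.0
```

```bash
python3 st.py
python3 - <<'E'
from h import *
d=grab('wrist','w16.png');im=d['image']
print(proj(d,[[.6033,.0156,.204],[.603,.0178,.204]]))
m=(im.max(2)<60).astype(np.uint8);m[240:]=0;n,l,st,c=cv2.connectedComponentsWithStats(m)
for j in range(1,n):
  if st[j,4]>800:print(st[j],c[j].round(1))
E
```

```text
t 22.7 yaw -1.876 q6 -0.659 F [0.  0.5 1. ] Mz -0.017 e6 -0.004 w 0.0876 z 0.3209
[[319.07334242 195.55918533]
 [320.05296184 197.56918199]]
[ 211    0  193  102 4102] [288.8  39.5]
[ 298  163   43   50 1333] [317.9 184. ]
```

```bash
python3 -c "
from station import arm
print(arm.job_done())"
```

```text
the job is handed in; nothing more can be done
None
```

I pressed the lid down until it stopped giving at about 24 N. I then turned the knob clockwise through two clutch clicks, released it, lifted clear and handed the job in at about 23 s; the arm never went near the tip box, rack or jar, and I got no verdict back.

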